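# Seat a glass rod against the stop and snap the hold-down lever over

## Task

Ready the thick glass rod in the cutting jig for scoring: push it along the channel rail with shut fingertips until its end butts against the steel end stop, then push the jig's raised hold-down lever over past its centre so that it snaps down across the rod and clamps it. Only push: do not pick up the rod, leave everything else on the bench where it is, and finish clear of everything.

Things in the scene. Friction and masses are not known exactly. Their poses are not given: they have to be found in the camera images.
- jig: cutting jig, fixed to the bench: dark steel base plate 12 mm thick, spanning x -170 to 120 and y -50 to 80 mm of its own frame. Origin on the bench surface under the middle of the seated rod; x runs along the channel rail towards the end stop, z up, +y roughly towards the robot. Aluminium open-topped channel rail along y = 0 from x = -150 to 90 mm, inside 26 mm wide, its walls' tops 26 mm above the bench
- stop_face (a point): middle of the end stop's face that the rod must touch, at jig x = 90, y = 0, z = 30 mm; the stop is a steel block 44 mm wide, its top 58 mm above the bench
- rod: solid blue glass rod lying in the channel rail, 24 mm across, 180 mm long, about 180 g; origin at its centre, 30 mm above the bench, x along its length. It starts 25 to 60 mm short of the stop; seated, its centre is over the jig's origin. It slides with 1 to 4 N; its trailing (-x) end face is free to be pushed and rises 16 mm above the rail's walls
- lever (a joint): hold-down lever's angle, rad: 0 = open, leaning 0.7 rad from vertical to the jig's +y side; 0.7 = upright, its dead centre, past which it snaps on by itself to about 2.25, level across the rod, rubber pad pressed on it. Its spring drives it away from 0.7 to either side, 0.3 N m when open: 3 to 4 N at the grip pushes it over
- lever_hinge (a point): middle of the lever's hinge, at jig x = 30, y = 45, z = 62 mm, between two steel cheeks 72 mm high; the hinge axis is parallel to the jig's x
- lever_end (a point): the free end of the lever, 122 mm from its hinge; the last 58 mm are a round black grip 20 mm thick. When open it is at jig x = 30, y = 124, z = 155 mm
- bowl: small dark ceramic bowl, empty, rim 84 mm across, 38 mm tall, origin under its centre; stands beyond the jig; leave it alone
- jar: amber glass jar with a steel lid, 52 mm across, 70 mm tall, origin under its centre; stands near the stop end of the jig; leave it alone
- tweezers: steel tweezers lying flat, 145 mm long, 8 mm high, origin under their middle; lie between the jig and the robot; leave them alone
- paddle: graphite paddle with a wooden handle lying flat, 180 mm long, 50 mm wide, 18 mm high, origin under its middle; lies beyond the jig; leave it alone
- mug: white ceramic cup, 76 mm across, 90 mm tall, origin under its centre; stands to the left; leave it alone
- reamer: graphite cone reamer on a 44 mm foot, 95 mm tall, origin under its centre; stands to the left; leave it alone
- spare0: spare blue glass rod, 24 mm across, 240 mm long, origin at its centre; lies in the notched rest on the right; leave it alone
- spare1: second spare blue glass rod, like the first; leave it alone

How it is judged:
By the outcome, as a careful person would: the job done as asked, in the order asked, and still so for the second after the job is handed in, with the robot touching nothing.
It also fails if it takes over 45 s, if anything falls off the work surface, if the arm or the gripper's body presses on something with over 40 N, if the wrist force passes 120 N, or if a joint passes its speed limit or range.

## Robot

A 7-joint arm with a two-finger parallel gripper is mounted at the origin on the work surface. World frame = base frame: x ahead of the robot, y to its left, z up, the work surface at z = 0. Lengths are in m, angles in rad, forces in N, time in s.
With the tool pointing down it reaches from about 0.4 to 0.9 m from the base axis. Payload 5.5 kg.
Tool frame: the origin (TCP) lies midway between the tips of the shut fingers; the grasp point (between the pads) lies 19 mm behind it (manip.grip_depth is the distance from the TCP to the grasp point, in m); z points along the fingers, x is the direction in which the jaws open and shut, and the axes are right-handed (so a half turn about z gives the same grasp; the last joint's range is limited). The gripper opens to 92 mm and grips with 3 to 60 N. Pads are 19 mm wide; open, the fingers measure 130 mm over their backs; the gripper's body (75 mm by 190 mm) begins 47 mm behind the grasp point.
Start: joints at [-0.867, 0.501, -0.427, 1.55, 0.221, 1.138, -0.21], TCP at [0.277, 0.588, 0.227] pointing down, gripper open.
Joint ranges: [-2.88, 2.88], [-0.31, 2.03], [-1.54, 1.56], [0.2, 2.42], [-1.41, 4.55], [0.19, 2.02], [-2.57, 2.57]. Speed limits (rad/s): [2.57, 2.57, 3.14, 3.14, 3.14, 3.14, 3.14].

## Interface

Orientations are given as a unit quaternion [x, y, z, w].
In Python, from bench import manip, effector, viewer gives the robot as it stands. Calls block until the motion is done:
- manip.move_pose(position, orientation): joint-space move of the TCP to a pose.
- manip.servo_line(position, ori=None, vel=0.15): straight line of the TCP; ori=None keeps the orientation; vel is the mean speed in m/s.
- manip.movej(angles): joint-space move.
- effector.open_jaws() and effector.close(f_grip=None): open the fingers fully, or close them until they stop; f_grip is the grip in N (None keeps the last).
- manip.sleep(seconds).
- manip.solve_ik(position, orientation): joint angles nearest the present ones, or None.
- viewer.get_image(name): name is "scene" or "side" or "wrist"; returns the picture (400x640x3 uint8, red, green, blue); there is no depth.
- viewer.get_calibration(name): a dict with "vfov" (degrees; the focal length in pixels is half the picture's height over the tangent of half this angle, whatever the lens; pixels are square), "cx", "cy" (the principal point, pixels), "dist_coeffs" ([k1, k2, p1, p2, k3] as OpenCV has them; the pictures are not rectified), "eye" and "attitude" of the camera in the world. Camera axes: x right, y down, z forward; pixel columns grow to the right and rows downward; lengths in m; the calibration is good to about 2 mm. A picture is of the moment at which its call begins: read the wrist's pose just before it. get_calibration takes no time and is no camera call; for the wrist camera it gives the pose at the moment of the call.
A pose or a line that the arm cannot do raises manip.PlanningError and nothing moves.
- manip.hand_in(): hands the job in, once; it reports no verdict.
Readings, each from a call of its own:
- manip.current_clock(): time.
- manip.current_q(): joint angles.
- manip.current_joint_velocities(): joint speeds.
- manip.current_tau(): joint torques, N m.
- manip.current_tool_pos(): TCP position.
- manip.current_tcp_rot(): TCP orientation.
- manip.current_force(): force on the tool from outside, world axes, zero at the start.
- manip.current_wrist_torque(): the same for the moment, N m.
- manip.current_finger_gap(): finger opening in m.
Only numpy, scipy, OpenCV 4.12 (cv2) and the standard library are available. Lean on these libraries where they do the work, as an engineer would, in place of code of your own. Each camera call takes 0.05 s, during which the arm holds its last target.

## Working session

There is one attempt and no reset: what is moved stays moved. The work goes in short steps, each a Python script; the robot and the scene stay as the last script left them, time stands still between calls to the robot, and variables do not carry over. Pictures are saved under pics/ and viewed, and the job is handed in when it is done.

```bash
ls; mkdir -p pics; python3 - <<'E'
from bench import manip, effector, viewer
import cv2
for n in ["scene","side","wrist"]:
    print(n,viewer.get_calibration(n))
    cv2.imwrite(f"pics/{n}0.png",viewer.get_image(n)[:,:,::-1])
print(manip.current_clock(),manip.current_tcp_rot())
E
```

```text
pics
scene {'vfov': 54.62019165830631, 'cx': 316.7056977639726, 'cy': 198.47444479856904, 'dist_coeffs': array([-0.05652955,  0.        ,  0.        ,  0.        ,  0.        ]), 'eye': array([ 1.15947575, -0.56513484,  1.10285146]), 'attitude': array([ 0.87160236,  0.35479423, -0.12959762, -0.31246574])}
side {'vfov': 57.0608028580225, 'cx': 318.4472254836702, 'cy': 202.08244941857075, 'dist_coeffs': array([-0.0383492,  0.       ,  0.       ,  0.       ,  0.       ]), 'eye': array([0.52824818, 0.71089264, 0.94580279]), 'attitude': array([-0.04068866,  0.93560894, -0.35007585,  0.02067   ])}
wrist {'vfov': 68.99923940075182, 'cx': 320.5921999503038, 'cy': 199.62759855318853, 'dist_coeffs': array([-0.0359874,  0.       ,  0.       ,  0.       ,  0.       ]), 'eye': array([0.20126603, 0.62390228, 0.38341603]), 'attitude': array([0.83402551, 0.52912339, 0.08245354, 0.13278292])}
0.15 [ 8.44572936e-01  5.35439963e-01 -6.64923711e-04  3.98183229e-04]
```

View pics/scene0.png

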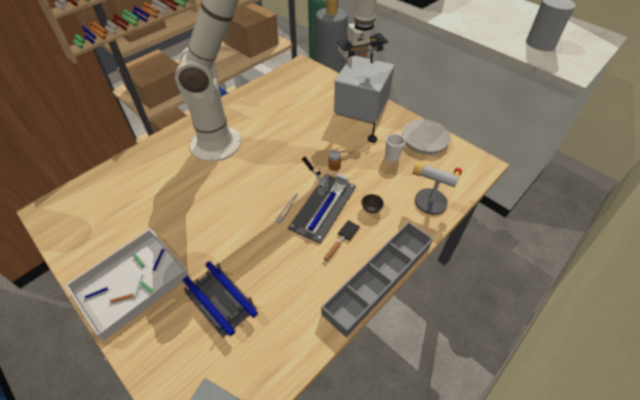

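View pics/side0.png

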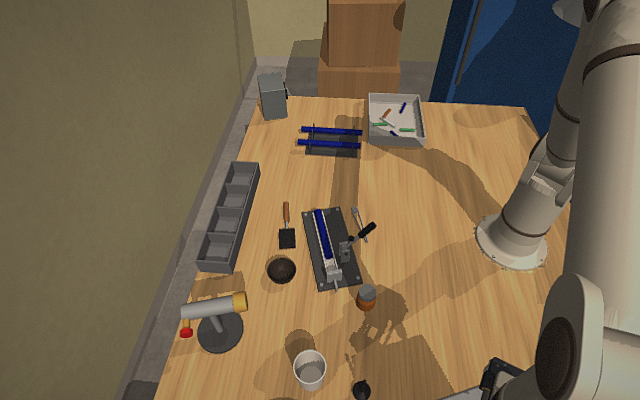

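View pics/wrist0.png

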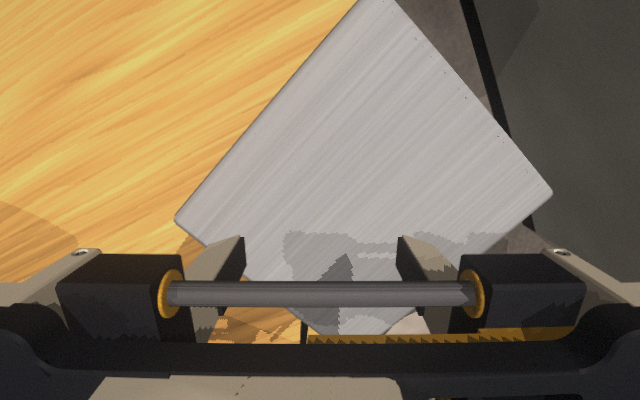

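The side view shows the jig at about (332,248) with the stop end near (335,275). The lever grip is at about (367,229), the jar at (366,298). In the scene view the jig is at about (322,207). I'll enlarge both.

```bash
python3 - <<'E'
import cv2
a=cv2.imread("pics/side0.png")[190:315,270:400]; cv2.imwrite("pics/side0c.png",cv2.resize(a,None,fx=4.6,fy=4.6,interpolation=cv2.INTER_CUBIC))
a=cv2.imread("pics/scene0.png")[145:250,270:395]; cv2.imwrite("pics/scene0c.png",cv2.resize(a,None,fx=5,fy=5,interpolation=cv2.INTER_CUBIC))
E
```

```text
(no output)
```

View pics/side0c.png

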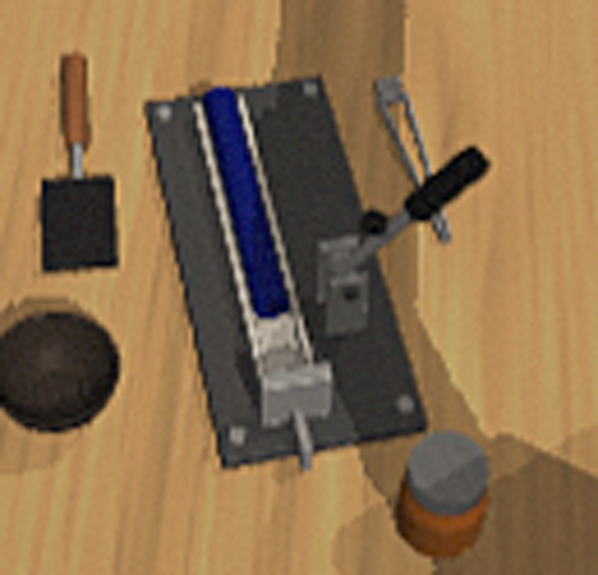

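View pics/scene0c.png

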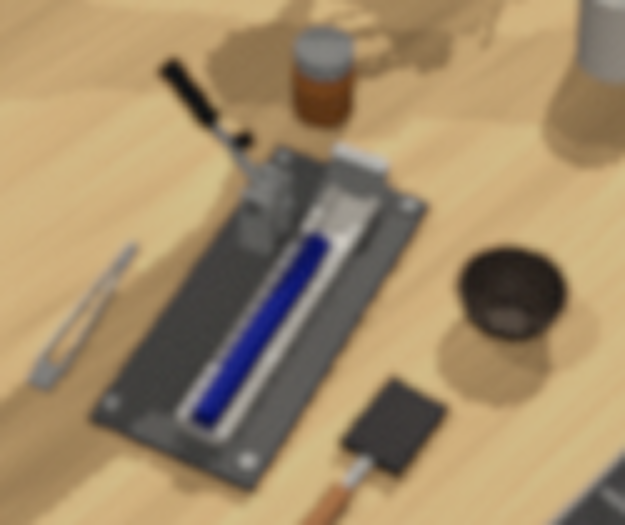

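```bash
cat > h.py <<'E'
import numpy as np, cv2
from scipy.spatial.transform import Rotation as R
from scipy.optimize import least_squares
def cam(c):
    f=200/np.tan(np.radians(c['vfov'])/2)
    K=np.array([[f,0,c['cx']],[0,f,c['cy']],[0,0,1]])
    Rw=R.from_quat(c['attitude']).as_matrix().T
    return K,Rw,np.array(c['eye']),c['dist_coeffs']
def proj(c,P):
    K,Rw,e,d=cam(c); P=np.atleast_2d(P).astype(float)
    return cv2.projectPoints(P,cv2.Rodrigues(Rw)[0],-Rw@e,K,d)[0].reshape(-1,2)
def ray(c,uv,z):
    K,Rw,e,d=cam(c)
    p=cv2.undistortPoints(np.array([[uv]],float),K,d).ravel()
    v=Rw.T@np.array([p[0],p[1],1]); return e+v*(z-e[2])/v[2]
def j2w(p,P):
    P=np.atleast_2d(P).astype(float)/1000
    c,s=np.cos(p[2]),np.sin(p[2])
    return np.c_[p[0]+c*P[:,0]-s*P[:,1],p[1]+s*P[:,0]+c*P[:,1],P[:,2]]
def w2j(p,W):
    W=np.asarray(W); c,s=np.cos(p[2]),np.sin(p[2]); d=W[:2]-p[:2]
    return np.array([c*d[0]+s*d[1],-s*d[0]+c*d[1],W[2]])*1000
E
python3 - <<'E'
from h import *
from bench import manip, effector, viewer
C={n:viewer.get_calibration(n) for n in["scene","side"]}
side=lambda u,v:(270+u/4.6-.4,190+v/4.6-.4); sc=lambda u,v:(270+u/5-.4,145+v/5-.4)
X=[[-170,-50,12],[-170,80,12],[120,80,12],[120,-50,12],[30,124,155]]
S=np.array([side(148,102),side(322,76),side(427,428),side(222,460),side(480,160)])
Q=np.array([sc(250,482),sc(92,415),sc(283,148),sc(427,205),sc(172,68)])
f=lambda p:np.r_[(proj(C['side'],j2w(p,X))-S).ravel(),(proj(C['scene'],j2w(p,X))-Q).ravel()]
best=min((least_squares(f,[.55,.05,a]) for a in np.arange(0,6.3,.7)),key=lambda r:r.cost)
p=best.x; print(p,best.fun.reshape(-1,2).round(1)); np.save('jig.npy',p)
for n,uv in[('side',side(270,315)),('side',side(220,92)),('scene',sc(318,238)),('scene',sc(205,412))]:
    print(n,w2j(p,ray(C[n],uv,.035)).round(1))
for n,uv in[('side',side(450,480)),('scene',sc(323,48))]: print('jar lid',ray(C[n],uv,.07), w2j(p,ray(C[n],uv,.07)))
E
```

```text
[0.57051137 0.09765791 1.84904963] [[-0.9 -0.2]
 [-0.2 -0.4]
 [-0.2 -0.5]
 [-0.8  0.6]
 [-0.5 -0.2]
 [ 0.2  0.9]
 [-1.5 -0.8]
 [-0.7 -1.4]
 [ 1.1 -0.9]
 [-1.1 -1.4]]
side [37.3 -1.2 35. ]
side [-148.9    1.7   35. ]
scene [28.2  1.  35. ]
scene [-145.4   -1.7   35. ]
jar lid [0.45087329 0.25654465 0.07      ] [185.63720529  71.39394495  70.        ]
jar lid [0.45440332 0.24461537 0.07      ] [173.19714498  71.27638404  70.        ]
```

Jig fit: residuals about 1 px, centre (0.571, 0.098), yaw 1.849. The rod is about 55 mm short of the stop, with its trailing end near jig x=-147. Next: shut the fingers, move behind the rod and look with the wrist camera.

```bash
cat >> h.py <<'E'
def quat(tx,p):  # tool x in jig coords (2D), tool z down
    c,s=np.cos(p[2]),np.sin(p[2]); x=np.array([c*tx[0]-s*tx[1],s*tx[0]+c*tx[1],0]); z=np.array([0,0,-1.])
    return R.from_matrix(np.c_[x,np.cross(z,x),z]).as_quat()
E
python3 - <<'E'
from h import *
from bench import manip, effector, viewer
p=np.load('jig.npy'); qr=quat((0,1),p); ql=quat((1,0),p)
for n,P,q in[('rod',[-190,0,160],qr),('rod',[-190,0,30],qr),('rod',[-95,0,30],qr),('lev',[30,165,135],ql),('lev',[30,165,250],ql),('lev',[30,30,135],ql),('levalt',[30,165,135],qr),('levalt',[30,30,135],qr)]:
    r=manip.solve_ik(j2w(p,P)[0],q); print(n,P,None if r is None else np.round(r,2))
effector.close(f_grip=40)
t=np.array(manip.current_tool_pos()); 
manip.move_pose(j2w(p,[-120,0,300])[0],qr); print(manip.current_clock())
manip.move_pose(j2w(p,[-200,0,130])[0],qr)
print(manip.current_clock(),manip.current_force(),w2j(p,manip.current_tool_pos()),manip.current_finger_gap())
c=viewer.get_calibration('wrist'); np.save('wc.npy',c,allow_pickle=True)
cv2.imwrite("pics/w1.png",viewer.get_image('wrist')[:,:,::-1])
cv2.imwrite("pics/s1.png",viewer.get_image('side')[:,:,::-1])
E
```

```text
rod [-190, 0, 160] [-0.72  0.97  1.35  1.71 -0.98  1.31 -2.02]
rod [-190, 0, 30] [-0.63  1.04  1.12  1.77 -1.07  1.09 -1.98]
rod [-95, 0, 30] [-0.89  1.21  1.35  1.85 -1.28  1.27 -1.98]
lev [30, 165, 135] [ 0.03  0.2  -0.32  2.2   0.09  0.75  1.5 ]
lev [30, 165, 250] [-0.01  0.02 -0.25  2.08  0.01  1.04  1.58]
lev [30, 30, 135] [ 0.04  0.42 -0.38  1.89  0.2   0.86  1.41]
levalt [30, 165, 135] [-1.37  0.54  1.37  2.24 -0.69  0.91 -2.42]
levalt [30, 30, 135] [-1.18  0.88  1.35  1.93 -0.95  1.18 -2.31]
4.05
4.825 [ 0.52535748  0.4498936  -0.30417677] [-200.02415263   -0.98529321  131.11795614] 0.00017274311085030755
```

View pics/w1.png

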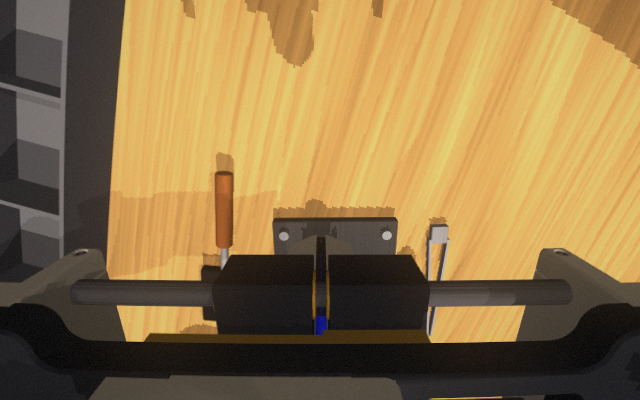

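View pics/s1.png

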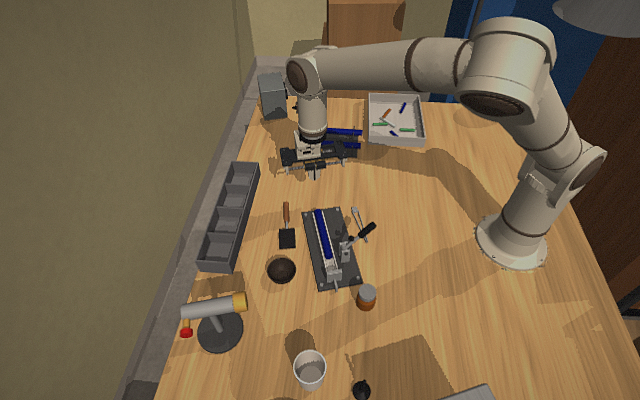

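Wrist view: the plate's rear corners are at (274,218) and (397,218), and the blue rod shows just behind the finger slit at (321,325). Checking this against the fit.

```bash
python3 - <<'E'
from h import *
from bench import manip, effector, viewer
p=np.load('jig.npy'); c=np.load('wc.npy',allow_pickle=True).item()
for uv in [(274,218),(397,218),(274,222),(397,222)]:
  for z in(0,.012): print(uv,z,w2j(p,ray(c,uv,z)).round(1))
print(w2j(p,c['eye']),w2j(p,manip.current_tool_pos()))
print('tcp in wrist',proj(c,manip.current_tool_pos()), 'side',proj(viewer.get_calibration('side'),manip.current_tool_pos()))
E
```

```text
(274, 218) 0 [-169.8  -50.8    0. ]
(274, 218) 0.012 [-174.5  -48.7   12. ]
(397, 218) 0 [-169.9   80.3    0. ]
(397, 218) 0.012 [-174.6   76.9   12. ]
(274, 222) 0 [-165.2  -51.     0. ]
(274, 222) 0.012 [-170.1  -48.9   12. ]
(397, 222) 0 [-165.4   80.7    0. ]
(397, 222) 0.012 [-170.2   77.3   12. ]
[-283.04538451   -0.81472278  288.75658394] [-199.55954384   -1.90279713  132.03392777]
tcp in wrist [[319.05508916 252.22687477]] side [[312.89477359 177.56779949]]
```

```bash
python3 - <<'E'
from h import *
from bench import manip, effector, viewer
p=np.load('jig.npy')
J=lambda:w2j(p,manip.current_tool_pos()).round(1)
print(J());
manip.servo_line(j2w(p,[-190,0,60])[0],vel=.15); print(J())
manip.servo_line(j2w(p,[-185,0,33])[0],vel=.1); print(J()); manip.sleep(.2); print(J(),manip.current_force().round(2),manip.current_clock())
cv2.imwrite("pics/w2.png",viewer.get_image('wrist')[:,:,::-1])
a=viewer.get_image('side')[150:300,250:410,::-1];cv2.imwrite("pics/s2.png",cv2.resize(a,None,fx=4,fy=4,interpolation=cv2.INTER_CUBIC))
E
```

```text
[-199.6   -1.9  132. ]
[-190.4   -0.4   60.7]
[-184.6    0.5   32.2]
[-185.4   -0.2   33.4] [ 0.18 -0.04  0.36] 6.175
```

View pics/s2.png

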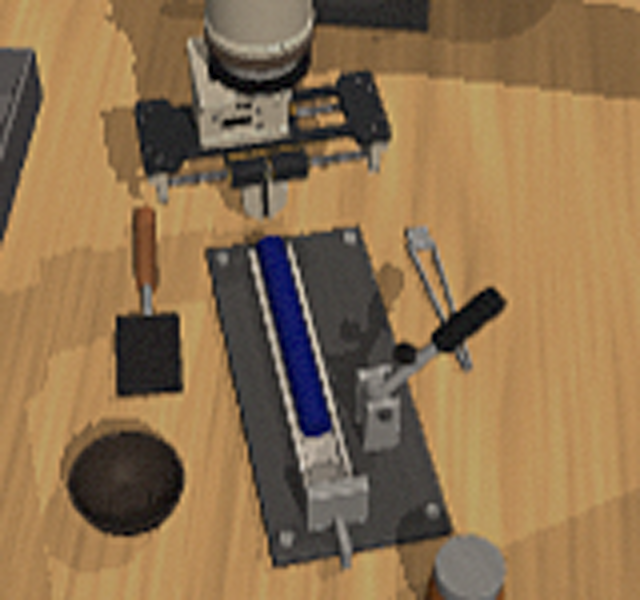

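The shut fingertips at (265,205) are in line with the rod and clear of its end. Pushing now, watching the force.

```bash
python3 - <<'E'
from h import *
from bench import manip, effector, viewer
p=np.load('jig.npy')
d=np.array([np.cos(p[2]),np.sin(p[2]),0])
F=lambda:np.array(manip.current_force())
J=lambda:w2j(p,manip.current_tool_pos()).round(1)
go=lambda x,v:manip.servo_line(j2w(p,[x,0,33])[0],vel=v)
for x in(-165,-150,-130,-115,-108):
    go(x,.06); f=F(); print(x,J(),round(-f@d,2),f.round(1))
x=-108
while x<-88:
    x+=1.5; go(x,.03); f=np.mean([F() for _ in range(5)],0); print(x,J(),round(-f@d,2))
    if -f@d>7: break
print(manip.current_clock())
for n in('side','scene'):
  im=viewer.get_image(n)[:,:,::-1]; a=im[150:300,250:410] if n=='side' else im[130:250,250:400]
  cv2.imwrite(f"pics/{n}3.png",cv2.resize(a,None,fx=4,fy=4,interpolation=cv2.INTER_CUBIC))
E
```

```text
-165 [-164.2   -0.3   33. ] 0.38 [ 0.9 -0.1  0.1]
-150 [-1.491e+02 -1.000e-01  3.290e+01] -0.26 [-0.3  0.2 -0.4]
-130 [-1.291e+02 -1.000e-01  3.290e+01] 0.25 [ 0.4 -0.1  0.4]
-115 [-1.141e+02 -1.000e-01  3.290e+01] 1.54 [ 1.  -1.3 -0.5]
-108 [-1.073e+02 -1.000e-01  3.290e+01] -0.67 [-0.7  0.5 -0.5]
-106.5 [-106.4   -0.    33. ] 0.26
-105.0 [-105.1    0.    33. ] 1.41
-103.5 [-103.5    0.    33. ] 0.14
-102.0 [-102.7    0.    33.1] 4.03
-100.5 [-1.026e+02  1.000e-01  3.330e+01] 5.33
-99.0 [-102.6    0.2   33.6] 9.26
9.8083
```

View pics/side3.png

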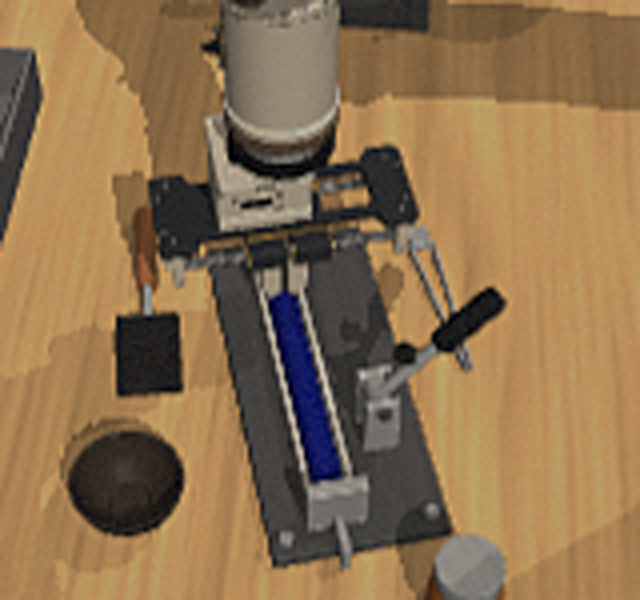

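The TCP stalls at jig x=-102.6 while the force climbs to 9 N, and the picture shows the rod's end at the stop, around (325,478). The rod is seated. Backing off, then moving to the lever.

```bash
python3 - <<'E'
from h import *
from bench import manip, effector, viewer
p=np.load('jig.npy'); ql=quat((1,0),p)
J=lambda:w2j(p,manip.current_tool_pos()).round(1)
manip.servo_line(j2w(p,[-106,0,33])[0],vel=.03)
manip.servo_line(j2w(p,[-135,0,34])[0],vel=.1)
manip.servo_line(j2w(p,[-135,0,260])[0],vel=.25)
a=viewer.get_image('side')[150:300,250:410,::-1];cv2.imwrite("pics/s4.png",cv2.resize(a,None,fx=4,fy=4,interpolation=cv2.INTER_CUBIC))
print(manip.current_q(),manip.current_clock())
for P in([30,165,300],[30,165,135],[30,30,135]):print(manip.solve_ik(j2w(p,P)[0],ql))
E
```

```text
[-0.82739871  0.70508288  1.29333834  1.66492323 -0.69788046  1.3224004
 -2.27207338] 11.8333
[-1.4233696  -0.16698135  1.06953281  2.04784422  0.15836878  1.17903026
  1.42838423]
[ 0.82396038  0.48428598 -1.28760271  2.18487074  0.60362883  0.90679957
  1.01811475]
[ 0.64392319  0.82170303 -1.30213331  1.87699015  0.87410205  1.16950047
  0.8695882 ]
```

View pics/s4.png

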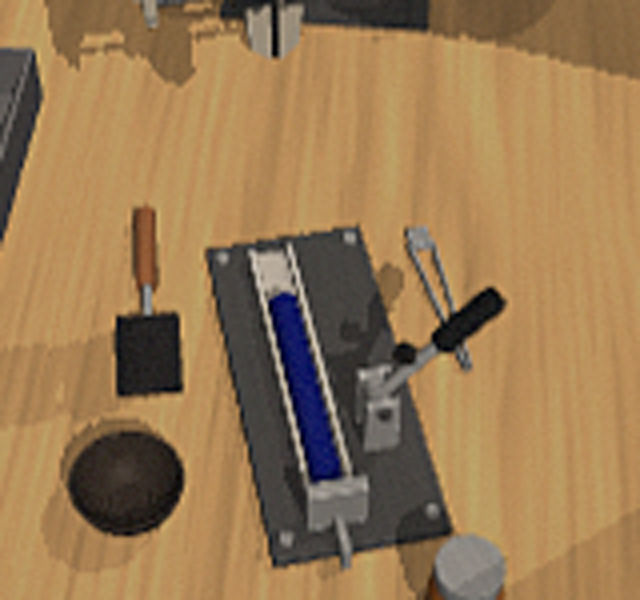

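The rod stayed against the stop after I backed off. For a shorter wrist motion I'll check the half-turned tool orientation.

```bash
python3 - <<'E'
from h import *
from bench import manip, effector, viewer
p=np.load('jig.npy'); ql=quat((-1,0),p)
for P in([-135,0,260],[30,165,270],[30,165,135],[30,100,135],[30,30,135],[30,165,135]):print(P,np.round(manip.solve_ik(j2w(p,P)[0],ql),2))
E
```

```text
[-135, 0, 260] [-0.66  0.5   0.93  1.66 -0.42  1.2  -0.93]
[30, 165, 270] [-1.55 -0.15  1.22  2.09  0.15  1.1  -1.7 ]
[30, 165, 135] [-1.21  0.33  1.1   2.24 -0.41  0.79 -1.13]
[30, 100, 135] [-1.07  0.44  0.98  2.09 -0.49  0.85 -1.09]
[30, 30, 135] [-0.95  0.55  0.9   1.93 -0.54  0.92 -1.08]
[30, 165, 135] [-1.21  0.33  1.1   2.24 -0.41  0.79 -1.13]
```

```bash
python3 - <<'E'
from h import *
from bench import manip, effector, viewer
p=np.load('jig.npy'); ql=quat((-1,0),p)
J=lambda:w2j(p,manip.current_tool_pos()).round(1)
manip.move_pose(j2w(p,[-135,0,265])[0],ql); print(J())
manip.servo_line(j2w(p,[30,168,250])[0],vel=.2); print(J())
manip.servo_line(j2w(p,[30,168,135])[0],vel=.15); print(J(),np.round(manip.current_q(),2),manip.current_clock())
for n in('side','scene'):
  im=viewer.get_image(n)[:,:,::-1]; a=im[150:300,250:410] if n=='side' else im[110:250,250:400]
  cv2.imwrite(f"pics/{n}5.png",cv2.resize(a,None,fx=4,fy=4,interpolation=cv2.INTER_CUBIC))
E
```

```text
[-135.     0.3  264.4]
[ 29.6 167.6 250.1]
[ 29.4 167.5 135.4] [-1.11  0.27  0.96  2.24 -0.31  0.77 -1.23] 15.3
```

View pics/side5.png

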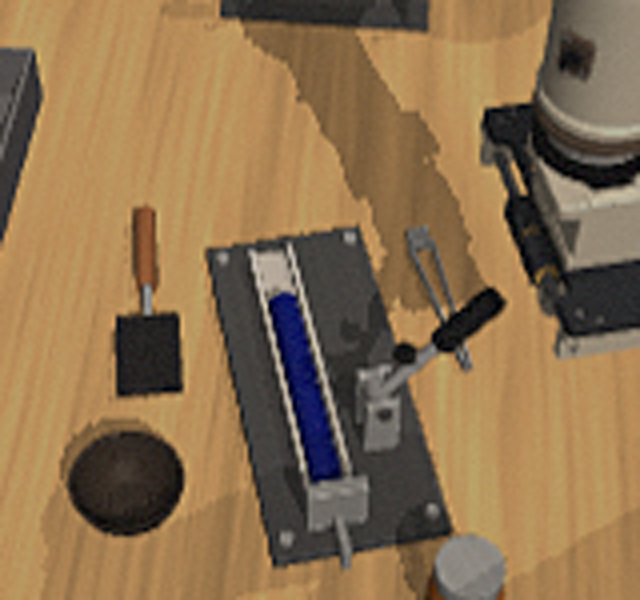

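View pics/scene5.png

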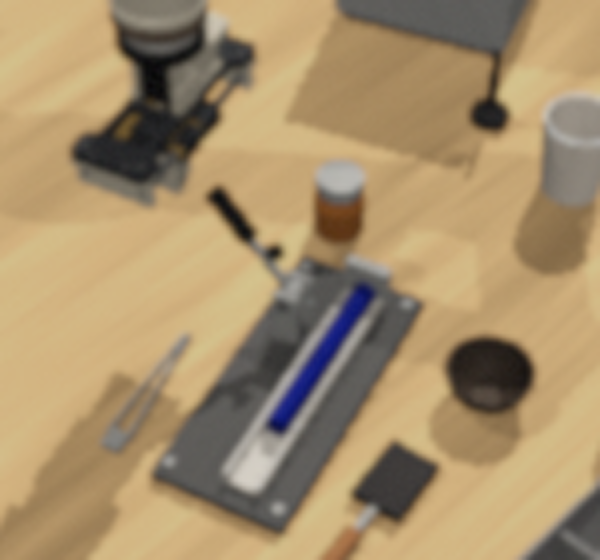

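The fingers are on the open side of the lever, level with the grip. In the side view the grip is at (470,320). Pushing it over in stages.

```bash
python3 - <<'E'
from h import *
from bench import manip, effector, viewer
p=np.load('jig.npy'); d=j2w(p,[0,1,0])[0]-j2w(p,[0,0,0])[0]; d/=np.linalg.norm(d)
J=lambda:w2j(p,manip.current_tool_pos()).round(1)
go=lambda y,v:manip.servo_line(j2w(p,[30,y,135])[0],vel=v)
for y in(145,130,115,100,85,72,62,54,47):
    go(y,.06); f=np.mean([manip.current_force() for _ in range(3)],0); print(y,J(),round(f@d,2),f.round(1),flush=True)
    if np.linalg.norm(f)>15: print('stop'); break
manip.sleep(.3); print(manip.current_force(),manip.current_clock())
for n in('side','scene'):
  im=viewer.get_image(n)[:,:,::-1]; a=im[150:300,250:410] if n=='side' else im[110:250,250:400]
  cv2.imwrite(f"pics/{n}6.png",cv2.resize(a,None,fx=4,fy=4,interpolation=cv2.INTER_CUBIC))
E
```

```text
145 [ 29.7 144.9 134.9] 0.69 [-0.6 -0.3  0. ]
130 [ 29.9 132.  134.3] 5.06 [-4.7 -2.   1.3]
115 [ 29.9 115.5 134.7] 2.68 [-2.5 -1.   1. ]
100 [ 30.   99.7 135. ] 1.48 [-1.5 -0.1  0.3]
85 [ 29.9  84.3 135.1] 0.53 [-0.4 -0.7  0.2]
72 [ 29.8  71.3 135.1] 0.66 [-0.5 -0.5  0.5]
62 [ 30.   61.4 135.1] 0.07 [-0.3  0.6 -0.7]
54 [ 30.   53.5 135. ] -0.4 [ 0.5 -0.2 -0.1]
47 [ 30.   46.6 135. ] -0.23 [-0.2  1.4 -0.6]
[ 0.13825872 -0.53181483  0.5097558 ] 19.0667
```

View pics/side6.png

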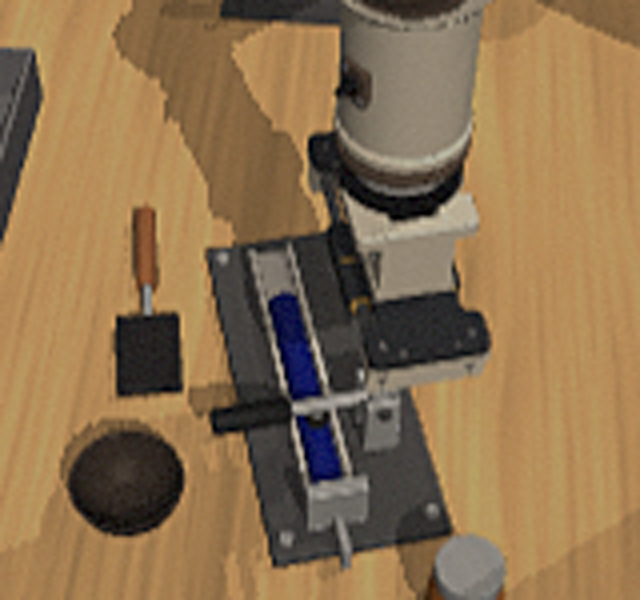

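View pics/scene6.png

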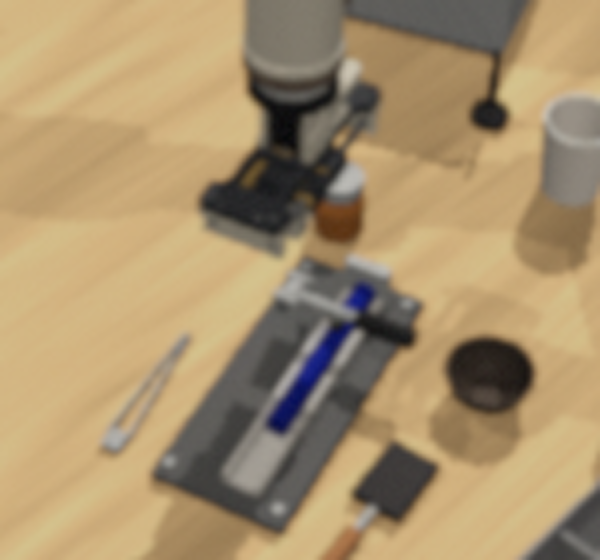

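The lever has snapped down across the rod, pad on it, with the grip at (250,415) in the side view. Backing clear and checking before handing in.

```bash
python3 - <<'E'
from h import *
from bench import manip, effector, viewer
p=np.load('jig.npy')
manip.servo_line(j2w(p,[30,60,250])[0],vel=.2)
manip.servo_line(j2w(p,[-20,165,270])[0],vel=.2)
print(manip.current_clock(),manip.current_force())
for n in('side','scene'):
  im=viewer.get_image(n)[:,:,::-1]; cv2.imwrite(f"pics/{n}7full.png",im)
  a=im[190:315,270:400] if n=='side' else im[145:250,270:395]
  cv2.imwrite(f"pics/{n}7.png",cv2.resize(a,None,fx=4.6,fy=4.6,interpolation=cv2.INTER_CUBIC))
c=viewer.get_calibration('side')
print('expected seated rod ends, lever end px (crop)',((proj(c,j2w(p,[[-90,0,42],[90,0,42],[30,-77,64]]))-[270,190]+.4)*4.6).round(0))
E
```

```text
20.6333 [0.84112417 0.02622245 0.51368052]
expected seated rod ends, lever end px (crop) [[233. 151.]
 [290. 381.]
 [147. 300.]]
```

View pics/side7.png

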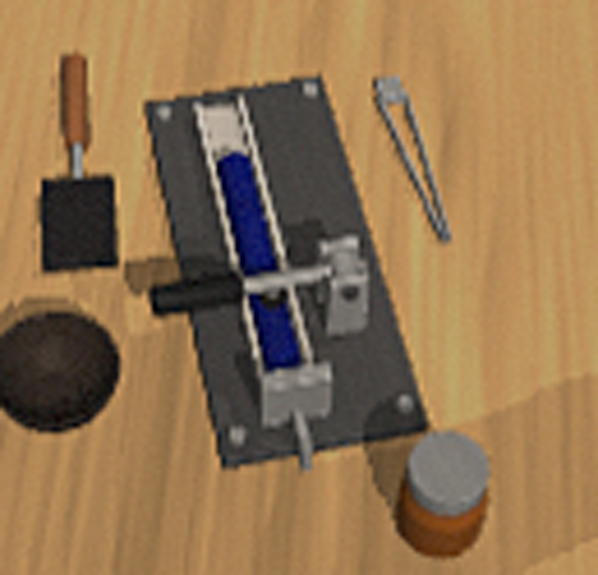

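View pics/scene7full.png

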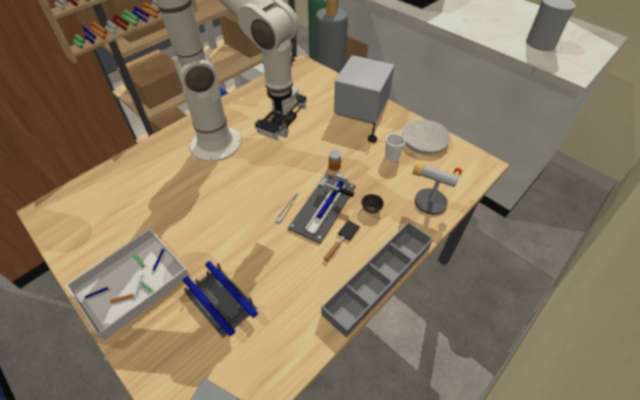

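In the side crop the rod's trailing end is at (232,152), against (233,151) predicted for a seated rod. The lever end is at (153,300), against (147,300) predicted. Nothing else has moved and the robot is clear.

```bash
python3 -c "
from bench import manip
manip.sleep(.3); print(manip.hand_in(), manip.current_clock())"
```

```text
the job is handed in; nothing more can be done
the job is handed in; nothing more can be done
```

The rod is butted against the end stop and the hold-down lever is clamped across it. I handed the job in at about 21 s on the robot's clock; no verdict is reported.

- **Rod:** I pushed it about 55 mm along the rail with shut fingertips. At the stop the tool stalled while the force rose to about 9 N. After I backed off, its trailing end was within a pixel or so of where a seated rod should show.
- **Lever:** I pushed it over from its open side with a peak of about 5 N, and it snapped down across the rod. Its free end showed about 1 px from the predicted level position.
- **Surroundings:** in the last pictures nothing else on the bench had moved, and the arm was clear with wrist force about 1 N, close to the readings' noise.

No checks failed. The one disagreement was early on: the two cameras put the rod's leading end about 9 mm apart, so I relied on the force rather than a computed position to find the stop.

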